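# Put the honed planes and spokeshave back in the fitted till

### The arm

A 6-joint arm with a two-finger parallel gripper is mounted at the origin on the work surface. World frame = base frame: x ahead of the robot, y to its left, z up, the work surface at z = 0. Lengths are in m, angles in rad, forces in N, time in s.
With the tool pointing down it reaches from about 0.25 to 0.725 m from the base axis. Payload 4 kg.
Tool frame: the origin (TCP) lies at the very end of the fingers, on their centre line; the grasp point (between the pads) lies 19 mm behind it; z points along the fingers, y is the line along which they close (so a half turn about z gives the same grasp; the last joint's range is limited). The gripper opens to 85 mm and grips with 20 to 120 N. Pads are 22 mm wide; open, the fingers measure 114 mm over their backs; the gripper's body (76 mm by 85 mm) begins 54 mm behind the grasp point. The pads swing forward as they close: fully open they stand 13 mm farther back than shut.
Start: joints at [1.132, 0.241, 0.005, 1.335, 0, 1.571], TCP at [0.212, 0.453, 0.231] pointing down, gripper open.
Joint ranges: [-2.72, 2.72], [-1.05, 1.87], [-1.09, 1.28], [-1.99, 2.15], [-1.42, 1.44], [-3.14, 3.14]. Speed limits (rad/s): [2.79, 2.79, 3.14, 3.14, 3.14, 3.14].

### API

Orientations are given as [roll, pitch, yaw] about the fixed x, y, z axes, in that order (R = Rz(yaw) Ry(pitch) Rx(roll)).
In Python, from station import bot gives the robot as it stands.
- The arm moves only by the tool arm_command, never from a script. Its argument "deltas" is a list of rows, each an object of numbers: "dx", "dy", "dz": the shift along the tool's x, y, z as a fraction of full scale; "rx", "ry", "rz": the turn, a rotation vector about the tool's x, y, z as a fraction of full scale; "hand": the opening, from 0 (shut) to 1 (fully open). In form: [{"dx": .., "dy": .., "dz": .., "rx": .., "ry": .., "rz": .., "hand": ..}, ...]. A call has 1 to 10 rows; each row is the pose to reach, as a shift and turn from the pose commanded when the call began, along the tool's axes at that moment; what a row does not reach only later rows make up. Full scale, the value 1, is 1 m for a shift and 60 degrees for a turn. A row lasts 1/10 s, in which the tool goes at most 50 mm and 8.59 degrees, less where a joint would pass 70% of its speed; a pose out of reach is approached as far as the arm can. A call with a number of a shift or a turn outside -1 to 1 is refused whole. A call with a gripper value outside its range is refused whole. The fingers move at their own pace and stop on an object; "grip_force" is the grip in N (left out, the last holds). Time passes only in rows, so rows that repeat a pose let the fingers close. It gives the time, the measured TCP pose, the force, the opening and the grip force at its end, in the units of the state.
- bot.sense(): the state, without advancing time (a new reading comes with each control period).
- bot.get_image(name): name is "scene" or "top" or "wrist"; returns (picture, depth): 400x640x3 uint8, red, green, blue; 400x640 float32, m along the optical axis (not along the pixel's ray), 0 where there is no reading.
- bot.calibration(name): a dict with "fx", "fy", "cx", "cy" (pixels), "eye" and "rotation" of the camera in the world; the wrist camera has in their place "T_tool_cam" (4x4, takes a point from camera to tool coordinates, whose origin is the TCP and whose axes are the flange's). Camera axes: x right, y up, looking along -z (the intrinsics and any distortion apply to the point x, -y, -z); pixel columns grow to the right and rows downward; lengths in m; the calibration is good to about 2 mm. A picture is of the moment at which its call begins: read the wrist's pose just before it. calibration takes no time and is no camera call.
- bot.finish_job(): hands the job in; it is judged then, once.
The state is a dict: "t": time; "q": joint angles; "qd": joint speeds; "tau": joint torques, N m; "eef_pos": TCP position; "ee_rot": TCP orientation; "ft_force": force on the tool from outside, world axes, zero at the start; "wrist_torque": the same for the moment, N m; "grip_width": finger opening in m; "gripper_force": force on a finger pad.
Only numpy, scipy, OpenCV 4.12 (cv2) and the standard library are available. Lean on these libraries where they do the work, as an engineer would, in place of code of your own. Each camera call takes 0.05 s, during which the arm holds its last target. There are 200 camera calls.

### The job

The four edge tools on the sharpening rack (wooden smoothing plane, block plane, spokeshave and little finger plane) are honed: put each one away in the till, sole down and lengthwise, flat on the floor of the bay cut to its own outline. Set them down rather than dropping them, and leave the slip stone lying on the rack.

Things in the scene. Friction and masses are not known exactly. Their poses are not given: they have to be found in the camera images.
- smoother: Wooden smoothing plane: boat-shaped body 180 mm long, 52 mm wide at the middle (flat-sided for 44 mm), 40 mm at the ends, 50 mm high; iron and wedge stand up to 72 mm. About 0.55 kg. Origin: centre of the sole; x lengthwise, z up. Lies sole down on the rack, a dark board 12 mm thick. Grip across the middle, 25 to 35 mm above the sole.
- block_plane: Iron block plane: dark body 150 mm long, 42 mm wide; side cheeks 31 mm high over the middle 110 mm, bright lever cap between them (top 45 mm), round brass knob at the front (36 mm). About 0.6 kg. Origin: centre of the sole; x lengthwise, z up. Lies sole down on the rack, a dark board 12 mm thick. Grip across the cheeks at mid-length, 22 mm above the sole.
- spokeshave: Small spokeshave: grey centre body 58 mm long, 26 mm wide, 24 mm high, slanting blade on top (to 40 mm), two thin handles along x, clear of the board, 163 mm over all. About 0.22 kg. Origin: centre of the sole; x lengthwise, z up. Lies sole down on the rack, a dark board 12 mm thick. Grip the flat sides of the centre body, 22 mm above the sole.
- finger_plane: Little brass finger plane: 70 mm long, 28 mm wide, flat sides 29 mm high, small dark wedge on top (to 39 mm). About 0.2 kg. Origin: centre of the sole; x lengthwise, z up. Lies sole down on the rack, a dark board 12 mm thick. Grip across the sides at mid-length, 22 mm above the sole.
- bay_smoother: Bay of the wooden smoothing plane: boat-shaped, longest recess, 198 mm, 69 mm wide, tapering to 57 at the ends. Fixed tile 84 mm wide (y), 215 mm long (x), one of four side by side in the till, in changing order. Origin: centre of its underside. Recess floor (grey) 6 mm above the origin, tile top 18 mm. A finger channel 56 mm wide (along x), as deep as the recess, crosses it at mid-length.
- bay_block: Bay of the block plane: plain rectangular recess 168 x 60 mm. Fixed tile 84 mm wide (y), 215 mm long (x), one of four side by side in the till, in changing order. Origin: centre of its underside. Recess floor (grey) 6 mm above the origin, tile top 18 mm. A finger channel 56 mm wide (along x), as deep as the recess, crosses it at mid-length.
- bay_shave: Bay of the spokeshave: cross-like recess, middle 76 x 44 mm, handle channels 31 mm wide, 180 mm over all. Fixed tile 84 mm wide (y), 215 mm long (x), one of four side by side in the till, in changing order. Origin: centre of its underside. Recess floor (grey) 6 mm above the origin, tile top 18 mm. A finger channel 56 mm wide (along x), as deep as the recess, crosses it at mid-length.
- bay_finger: Bay of the finger plane: the short recess, 88 x 46 mm. Fixed tile 84 mm wide (y), 215 mm long (x), one of four side by side in the till, in changing order. Origin: centre of its underside. Recess floor (grey) 6 mm above the origin, tile top 18 mm. A finger channel 56 mm wide (along x), as deep as the recess, crosses it at mid-length.
- slip_stone: Grey slip stone (honing stone) 110 x 37 x 11 mm, lying flat among the tools in one of the rack's five places, which are 78 mm apart and parted by dowels 8 mm thick, 22 mm high, standing 106 mm before and behind the middle of the board. Origin at its underside. It stays there.
- till: The till: shallow plywood tray 236 mm (x) by 346 mm (y) with a 10 mm bottom on which the four bays stand, 84 mm from centre to centre along its y, and end rails 28 mm high above the bench at the bays' short ends. Open at the sides. Origin: centre of its underside, on the bench. Fixed; stands left or right of the rack.
Not all that is in view belongs to the job. What is shaped like the smoother but purple or white is not meant.

How it is judged:
By the outcome, as a careful person would: the job done as asked, in the order asked, and still so for the second after the job is handed in, with the robot touching nothing.
It also fails if it takes over 112 s, if anything falls off the work surface, if the arm or the gripper's body presses on something with over 40 N, if the wrist force passes 120 N, or if a joint passes its speed limit or range.

## Working session

There is one attempt and no reset: what is moved stays moved. The work goes in short steps, Python scripts to look and compute and a tool call to move; the robot and the scene stay as the last step left them, time stands still between calls to the robot, and variables do not carry over. Pictures are saved under pics/ and viewed, at most 14 in all, crops included, and the job is handed in when it is done.

Besides the shell and the picture viewer there is one more tool, called by a JSON object that holds its "method" and its "body", one argument or row to a line. arm_command: Moves the arm, as the interface text tells. Shift numbers are shares of 1 m and turn numbers shares of 60 degrees, none past 1 either way. Its arguments: {"type":"object","properties":{"deltas":{"type":"array"},"grip_force":{"type":"number"}},"required":["deltas"]}

```bash
mkdir -p pics; ls
python3 - <<'E'
from station import bot
import cv2,numpy as np
s=bot.sense();print(s['t'],s['eef_pos'],s['ee_rot'],s['grip_width'])
for n in("top","scene"):
    p,d=bot.get_image(n);cv2.imwrite(f"pics/{n}0.png",p[:,:,::-1]);np.savez(f"{n}0.npz",p=p,d=d)
    c=bot.calibration(n);print(n,c)
print(bot.calibration("wrist"))
E
```

```text
pics
0.0 [0.21214101 0.45204788 0.23039663] [-3.13944942e+00 -2.91334702e-05  2.70281947e+00] 0.08566165229362378
top {'fx': 366.5586701822381, 'fy': 366.5586701822381, 'cx': 320.97127344681456, 'cy': 197.53379248416994, 'eye': array([0.29443479, 0.01490723, 1.08407199]), 'rotation': array([ 0.09927441, -0.02743932, -1.55790182])}
scene {'fx': 382.28759706197894, 'fy': 382.28759706197894, 'cx': 324.274081519467, 'cy': 199.42980610234082, 'eye': array([1.16113794, 0.03924947, 0.79837982]), 'rotation': array([ 0.8038491 , -0.01119143,  1.65311884])}
{'fx': 316.60850550986544, 'fy': 316.60850550986544, 'cx': 323.376061708431, 'cy': 200.37354734189643, 'T_tool_cam': array([[ 1.08042244e-03,  9.64525391e-01,  2.63987885e-01,
         6.72411636e-02],
       [ 9.99998928e-01, -1.30304875e-03,  6.68221316e-04,
         9.31409722e-04],
       [ 9.88505510e-04,  2.63986880e-01, -9.64525764e-01,
        -1.42386679e-01],
       [ 0.00000000e+00,  0.00000000e+00,  0.00000000e+00,
         1.00000000e+00]])}
```

View pics/top0.png

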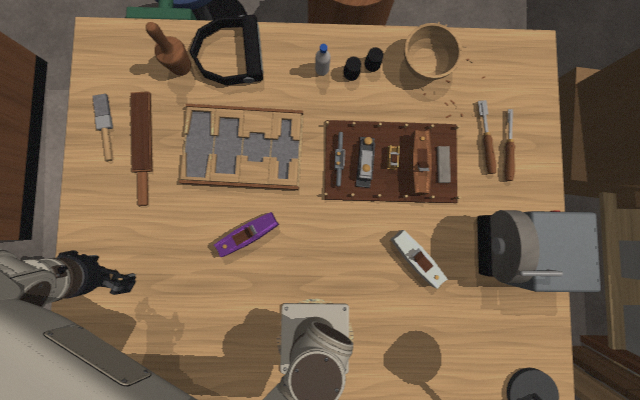

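View pics/scene0.png

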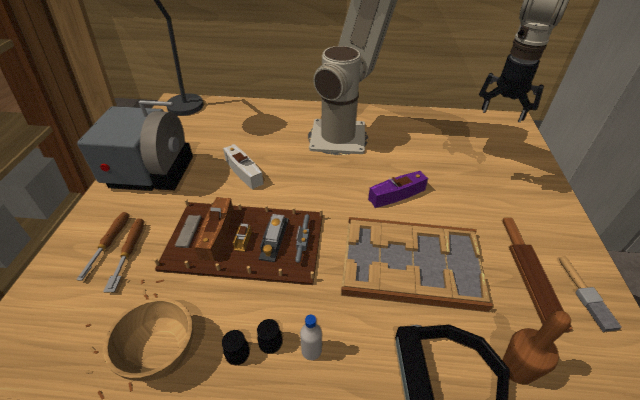

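The top view shows the rack at right. From left to right it holds the spokeshave (339,158), block plane (366,160), finger plane (393,157), smoother (422,160) and slip stone (444,163). The till is at left, at about (241,147). The purple and white planes are decoys.

```bash
cat > h.py <<'E'
import numpy as np,cv2
from scipy.spatial.transform import Rotation as R
from station import bot
def rot(e): return R.from_euler('xyz',e).as_matrix()
def ray(n,uv,z,pose=None):
    """pixels -> world points on plane z"""
    c=bot.calibration(n);uv=np.atleast_2d(uv).astype(float)
    d=np.c_[(uv[:,0]-c['cx'])/c['fx'],-(uv[:,1]-c['cy'])/c['fy'],-np.ones(len(uv))]
    if n=='wrist':
        T=np.eye(4);T[:3,:3]=rot(pose[1]);T[:3,3]=pose[0];T=T@c['T_tool_cam'];Rm,e=T[:3,:3],T[:3,3]
    else: Rm,e=rot(c['rotation']),c['eye']
    d=d@Rm.T
    return e+d*((z-e[2])/d[:,2])[:,None]
E
python3 - <<'E'
from h import *
px={'shave':(339,158),'block':(366,160),'finger':(393,157),'smooth':(422,160),'stone':(444,163)}
for k,v in px.items(): print(k,ray('top',v,.03)[0].round(3))
print(ray('top',[(186,106),(302,110),(299,187),(180,183),(197,145),(228,147),(258,148),(288,148)],.02).round(3))
p=np.load('top0.npz')['p'][95:210,170:470]
cv2.imwrite('pics/crop0.png',cv2.resize(p[:,:,::-1],(795,305),interpolation=cv2.INTER_CUBIC))
E
```

```text
shave [ 0.517 -0.064  0.03 ]
block [ 0.512 -0.143  0.03 ]
finger [ 0.523 -0.223  0.03 ]
smooth [ 0.515 -0.309  0.03 ]
stone [ 0.508 -0.374  0.03 ]
[[0.667 0.39  0.02 ]
 [0.663 0.047 0.02 ]
 [0.431 0.052 0.02 ]
 [0.437 0.396 0.02 ]
 [0.55  0.353 0.02 ]
 [0.546 0.262 0.02 ]
 [0.544 0.174 0.02 ]
 [0.546 0.086 0.02 ]]
```

View pics/crop0.png

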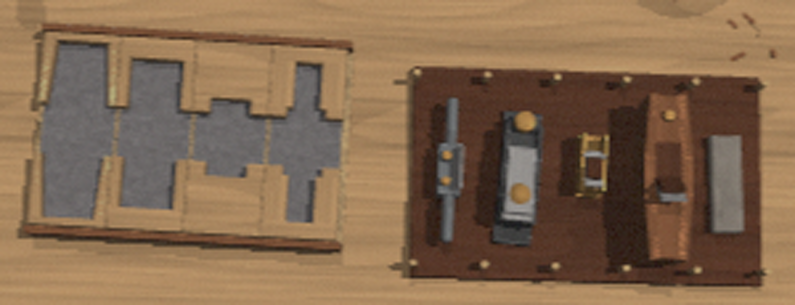

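The bays, from left to right (y≈0.353, 0.262, 0.174, 0.086), are smoother, block, finger and shave. Next I move over the till and turn the tool.

{"method": "arm_command", "body": {
  "deltas": [
    {"dx": -0.404,"dy": -0.066,"dz": -0.03,"rz": 1,"hand": 1},
    {"dx": -0.404,"dy": -0.066,"dz": -0.03,"rz": 1,"hand": 1},
    {"dx": -0.404,"dy": -0.066,"dz": -0.03,"rz": 1,"hand": 1},
    {"dx": -0.404,"dy": -0.066,"dz": -0.03,"rz": 1,"hand": 1},
    {"dx": -0.404,"dy": -0.066,"dz": -0.03,"rz": 1,"hand": 1},
    {"dx": -0.404,"dy": -0.066,"dz": -0.03,"rz": 1,"hand": 1},
    {"dx": -0.404,"dy": -0.066,"dz": -0.03,"rz": 1,"hand": 1},
    {"dx": -0.404,"dy": -0.066,"dz": -0.03,"rz": 1,"hand": 1},
    {"dx": -0.404,"dy": -0.066,"dz": -0.03,"rz": 1,"hand": 1},
    {"dx": -0.404,"dy": -0.066,"dz": -0.03,"rz": 1,"hand": 1}
  ]
}}

```text
schema error: expected keys dx, dy, dz, rx, ry, rz, hand
```

{"method": "arm_command", "body": {
  "deltas": [
    {"rz": 1},
    {"rz": 1},
    {"rz": 1},
    {"rz": 1},
    {"rz": 1},
    {"rz": 1},
    {"rz": 1},
    {"rz": 1},
    {"rz": 1},
    {"rz": 1}
  ]
}}

```text
schema error: expected keys dx, dy, dz, rx, ry, rz, hand
```

{"method": "arm_command", "body": {
  "deltas": [
    {"rz": 0.582},
    {"rz": 0.582},
    {"rz": 0.582},
    {"rz": 0.582},
    {"rz": 0.582},
    {"rz": 0.582},
    {"rz": 0.582},
    {"rz": 0.582}
  ]
}}

```text
schema error: expected keys dx, dy, dz, rx, ry, rz, hand
```

{"method": "arm_command", "body": {
  "deltas": [
    {"dx": -0.404,"dy": -0.066,"dz": -0.03,"rx": 0,"ry": 0,"rz": 1,"hand": 1},
    {"dx": -0.404,"dy": -0.066,"dz": -0.03,"rx": 0,"ry": 0,"rz": 1,"hand": 1},
    {"dx": -0.404,"dy": -0.066,"dz": -0.03,"rx": 0,"ry": 0,"rz": 1,"hand": 1},
    {"dx": -0.404,"dy": -0.066,"dz": -0.03,"rx": 0,"ry": 0,"rz": 1,"hand": 1},
    {"dx": -0.404,"dy": -0.066,"dz": -0.03,"rx": 0,"ry": 0,"rz": 1,"hand": 1},
    {"dx": -0.404,"dy": -0.066,"dz": -0.03,"rx": 0,"ry": 0,"rz": 1,"hand": 1},
    {"dx": -0.404,"dy": -0.066,"dz": -0.03,"rx": 0,"ry": 0,"rz": 1,"hand": 1},
    {"dx": -0.404,"dy": -0.066,"dz": -0.03,"rx": 0,"ry": 0,"rz": 1,"hand": 1},
    {"dx": -0.404,"dy": -0.066,"dz": -0.03,"rx": 0,"ry": 0,"rz": 1,"hand": 1},
    {"dx": -0.404,"dy": -0.066,"dz": -0.03,"rx": 0,"ry": 0,"rz": 1,"hand": 1}
  ]
}}

```text
t: 1.1
eef_pos: [0.5512, 0.2197, 0.2601]
ee_rot: [-3.14, 0.0, 1.652]
ft_force: [-1.3, 0.2, 0.5]
grip_width: 0.0853
gripper_force: 0.0
```

{"method": "arm_command", "body": {
  "deltas": [
    {"dx": 0,"dy": 0,"dz": 0,"rx": 0,"ry": 0,"rz": 1,"hand": 1},
    {"dx": 0,"dy": 0,"dz": 0,"rx": 0,"ry": 0,"rz": 1,"hand": 1},
    {"dx": 0,"dy": 0,"dz": 0,"rx": 0,"ry": 0,"rz": 1,"hand": 1},
    {"dx": 0,"dy": 0,"dz": 0,"rx": 0,"ry": 0,"rz": 1,"hand": 1},
    {"dx": 0,"dy": 0,"dz": 0,"rx": 0,"ry": 0,"rz": 1,"hand": 1},
    {"dx": 0,"dy": 0,"dz": 0,"rx": 0,"ry": 0,"rz": 1,"hand": 1},
    {"dx": 0,"dy": 0,"dz": 0,"rx": 0,"ry": 0,"rz": 1,"hand": 1},
    {"dx": 0,"dy": 0,"dz": 0,"rx": 0,"ry": 0,"rz": 1,"hand": 1}
  ]
}}

```text
t: 1.9
eef_pos: [0.5483, 0.2227, 0.2612]
ee_rot: [-3.141, 0.001, 0.611]
ft_force: [-0.2, 0.3, -0.1]
grip_width: 0.0855
gripper_force: 0.0
```

{"method": "arm_command", "body": {
  "deltas": [
    {"dx": 0,"dy": 0,"dz": 0,"rx": 0,"ry": 0,"rz": 0.58,"hand": 1},
    {"dx": 0,"dy": 0,"dz": 0,"rx": 0,"ry": 0,"rz": 0.58,"hand": 1},
    {"dx": 0,"dy": 0,"dz": 0,"rx": 0,"ry": 0,"rz": 0.58,"hand": 1},
    {"dx": 0,"dy": 0,"dz": 0,"rx": 0,"ry": 0,"rz": 0.58,"hand": 1},
    {"dx": 0,"dy": 0,"dz": 0,"rx": 0,"ry": 0,"rz": 0.58,"hand": 1},
    {"dx": 0,"dy": 0,"dz": 0,"rx": 0,"ry": 0,"rz": 0.58,"hand": 1},
    {"dx": 0,"dy": 0,"dz": 0,"rx": 0,"ry": 0,"rz": 0.58,"hand": 1}
  ]
}}

```text
t: 2.6
eef_pos: [0.5683, 0.1056, 0.2613]
ee_rot: [-3.071, 0.006, 0.149]
ft_force: [0.8, 0.3, -0.1]
grip_width: 0.0853
gripper_force: 0.0
```

```bash
cat >> h.py <<'E'
def shot(name):
    s=bot.sense();pose=(np.array(s['eef_pos']),np.array(s['ee_rot']))
    p,d=bot.get_image('wrist');cv2.imwrite(f'pics/{name}.png',p[:,:,::-1]);np.savez(name+'.npz',p=p,d=d,pos=pose[0],rot=pose[1])
    print(s['t'],pose,s['grip_width']);return p,d,pose
E
python3 -c "
from h import *
shot('till1')"
```

```text
2.6 (array([0.56831696, 0.10559318, 0.26129174]), array([-3.070726  ,  0.00583171,  0.14904508])) 0.08527596935312981
```

View pics/till1.png

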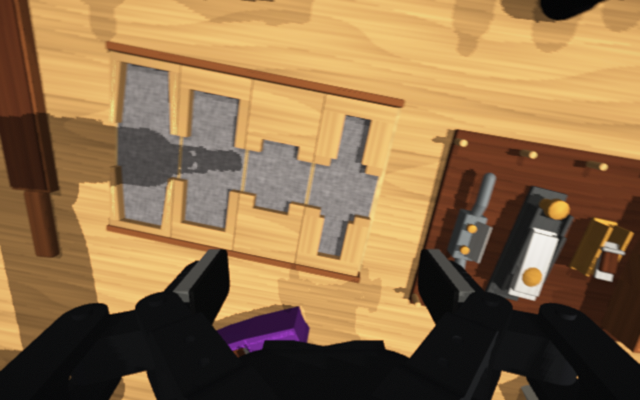

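The wrist view shows the till with bays smoother, block, finger and shave from left to right, and floor centres near (145,145), (212,160), (277,177) and (345,187). The arm drifted, so I check the joints.

```bash
python3 -c "
from h import *
s=bot.sense();print(s['q'],s['qd'],s['eef_pos'],s['ee_rot'])"
```

```text
[0.14335727 0.39421804 0.29576402 1.47831548 0.06859887 3.13939305] [0.02286837 0.00460261 0.01617129 0.00242742 0.0324497  0.00620659] [0.56845129 0.10307355 0.26147212] [-3.07298084  0.00582239  0.14555173]
```

{"method": "arm_command", "body": {
  "deltas": [
    {"dx": 0,"dy": 0,"dz": 0,"rx": 0,"ry": 0,"rz": 0,"hand": 1},
    {"dx": 0,"dy": 0,"dz": 0,"rx": 0,"ry": 0,"rz": 0,"hand": 1},
    {"dx": 0,"dy": 0,"dz": 0,"rx": 0,"ry": 0,"rz": 0,"hand": 1},
    {"dx": 0,"dy": 0,"dz": 0,"rx": 0,"ry": 0,"rz": 0,"hand": 1}
  ]
}}

```text
t: 3.05
eef_pos: [0.5687, 0.1068, 0.2613]
ee_rot: [-3.07, 0.006, 0.149]
ft_force: [0.0, 0.1, -0.2]
grip_width: 0.0854
gripper_force: 0.0
```

```bash
python3 -c "
from h import *
s=bot.sense();print(s['q'],s['qd'],s['eef_pos'],s['ee_rot'])"
```

```text
[0.14806226 0.39595546 0.29784263 1.47836637 0.0715465  3.14042997] [-0.00205322  0.00214148  0.00033237  0.00042532 -0.00150871  0.00036447] [0.56873748 0.1067652  0.26133736] [-3.07003961  0.00559976  0.14922199]
```

{"method": "arm_command", "body": {
  "deltas": [
    {"dx": 0,"dy": 0,"dz": 0,"rx": 0,"ry": 0,"rz": -1,"hand": 1},
    {"dx": 0,"dy": 0,"dz": 0,"rx": 0,"ry": 0,"rz": -1,"hand": 1},
    {"dx": 0,"dy": 0,"dz": 0,"rx": 0,"ry": 0,"rz": -1,"hand": 1},
    {"dx": 0,"dy": 0,"dz": 0,"rx": 0,"ry": 0,"rz": -1,"hand": 1},
    {"dx": 0,"dy": 0,"dz": 0,"rx": 0,"ry": 0,"rz": -1,"hand": 1},
    {"dx": 0,"dy": 0,"dz": 0,"rx": 0,"ry": 0,"rz": -1,"hand": 1},
    {"dx": 0,"dy": 0,"dz": 0,"rx": 0,"ry": 0,"rz": -1,"hand": 1},
    {"dx": 0,"dy": 0,"dz": 0,"rx": 0,"ry": 0,"rz": -1,"hand": 1}
  ]
}}

```text
t: 3.85
eef_pos: [0.5688, 0.1065, 0.2613]
ee_rot: [-3.101, -0.059, 1.194]
ft_force: [0.8, 0.4, -0.0]
grip_width: 0.0851
gripper_force: 0.0
```

{"method": "arm_command", "body": {
  "deltas": [
    {"dx": 0,"dy": 0,"dz": 0,"rx": 0,"ry": 0,"rz": -1,"hand": 1},
    {"dx": 0,"dy": 0,"dz": 0,"rx": 0,"ry": 0,"rz": -1,"hand": 1},
    {"dx": 0,"dy": 0,"dz": 0,"rx": 0,"ry": 0,"rz": -1,"hand": 1},
    {"dx": 0,"dy": 0,"dz": 0,"rx": 0,"ry": 0,"rz": -1,"hand": 1},
    {"dx": 0,"dy": 0,"dz": 0,"rx": 0,"ry": 0,"rz": -1,"hand": 1},
    {"dx": 0,"dy": 0,"dz": 0,"rx": 0,"ry": 0,"rz": -1,"hand": 1},
    {"dx": 0,"dy": 0,"dz": 0,"rx": 0,"ry": 0,"rz": -1,"hand": 1},
    {"dx": 0,"dy": 0,"dz": 0,"rx": 0,"ry": 0,"rz": -1,"hand": 1}
  ]
}}

```text
t: 4.65
eef_pos: [0.5688, 0.1063, 0.2613]
ee_rot: [3.111, -0.065, 2.24]
ft_force: [-0.6, 0.2, -0.1]
grip_width: 0.0854
gripper_force: 0.0
```

```bash
cat >> h.py <<'E'
def go(x,y,z,yaw=np.pi,frm=None):
    """deltas from current (or frm=(pos,euler)) to tool-down pose"""
    s=bot.sense();p,e=frm or (s['eef_pos'],s['ee_rot'])
    A=rot(e);B=rot([np.pi,0,yaw])
    d=A.T@(np.array([x,y,z])-p);r=R.from_matrix(A.T@B).as_rotvec()/(np.pi/3)
    print('shift',d.round(4),'turn',r.round(4))
E
python3 -c "
from h import *
go(.52,.22,.26)"
```

```text
shift [0.1191 0.032  0.0101] turn [ 0.0552 -0.0444 -0.8611]
```

{"method": "arm_command", "body": {
  "deltas": [
    {"dx": 0.119,"dy": 0.032,"dz": 0.01,"rx": 0.055,"ry": -0.044,"rz": -0.861,"hand": 1},
    {"dx": 0.119,"dy": 0.032,"dz": 0.01,"rx": 0.055,"ry": -0.044,"rz": -0.861,"hand": 1},
    {"dx": 0.119,"dy": 0.032,"dz": 0.01,"rx": 0.055,"ry": -0.044,"rz": -0.861,"hand": 1},
    {"dx": 0.119,"dy": 0.032,"dz": 0.01,"rx": 0.055,"ry": -0.044,"rz": -0.861,"hand": 1},
    {"dx": 0.119,"dy": 0.032,"dz": 0.01,"rx": 0.055,"ry": -0.044,"rz": -0.861,"hand": 1},
    {"dx": 0.119,"dy": 0.032,"dz": 0.01,"rx": 0.055,"ry": -0.044,"rz": -0.861,"hand": 1},
    {"dx": 0.119,"dy": 0.032,"dz": 0.01,"rx": 0.055,"ry": -0.044,"rz": -0.861,"hand": 1},
    {"dx": 0.119,"dy": 0.032,"dz": 0.01,"rx": 0.055,"ry": -0.044,"rz": -0.861,"hand": 1},
    {"dx": 0.119,"dy": 0.032,"dz": 0.01,"rx": 0.055,"ry": -0.044,"rz": -0.861,"hand": 1}
  ]
}}

```text
t: 5.55
eef_pos: [0.5198, 0.2194, 0.2601]
ee_rot: [3.141, -0.0, 3.14]
ft_force: [-0.1, 0.1, -0.3]
grip_width: 0.0853
gripper_force: 0.0
```

```bash
python3 -c "
from h import *
shot('till2');go(.5,-.2,.26)"
```

```text
5.55 (array([0.51982054, 0.21939125, 0.26007888]), array([ 3.14114478e+00, -1.41635025e-04,  3.14011452e+00])) 0.08526053801509034
shift [ 1.950e-02 -4.193e-01 -1.000e-04] turn [ 0.0004 -0.0001 -0.0008]
```

{"method": "arm_command", "body": {
  "deltas": [
    {"dx": 0.02,"dy": -0.42,"dz": 0,"rx": 0,"ry": 0,"rz": 0,"hand": 1},
    {"dx": 0.02,"dy": -0.42,"dz": 0,"rx": 0,"ry": 0,"rz": 0,"hand": 1},
    {"dx": 0.02,"dy": -0.42,"dz": 0,"rx": 0,"ry": 0,"rz": 0,"hand": 1},
    {"dx": 0.02,"dy": -0.42,"dz": 0,"rx": 0,"ry": 0,"rz": 0,"hand": 1},
    {"dx": 0.02,"dy": -0.42,"dz": 0,"rx": 0,"ry": 0,"rz": 0,"hand": 1},
    {"dx": 0.02,"dy": -0.42,"dz": 0,"rx": 0,"ry": 0,"rz": 0,"hand": 1},
    {"dx": 0.02,"dy": -0.42,"dz": 0,"rx": 0,"ry": 0,"rz": 0,"hand": 1},
    {"dx": 0.02,"dy": -0.42,"dz": 0,"rx": 0,"ry": 0,"rz": 0,"hand": 1},
    {"dx": 0.02,"dy": -0.42,"dz": 0,"rx": 0,"ry": 0,"rz": 0,"hand": 1},
    {"dx": 0.02,"dy": -0.42,"dz": 0,"rx": 0,"ry": 0,"rz": 0,"hand": 1}
  ]
}}

```text
t: 6.6
eef_pos: [0.5002, -0.204, 0.2596]
ee_rot: [-3.141, -0.0, 3.136]
ft_force: [-0.4, 0.4, -0.2]
grip_width: 0.0852
gripper_force: 0.0
```

```bash
python3 -c "
from h import *
shot('rack1')
a=cv2.imread('pics/till2.png');b=cv2.imread('pics/rack1.png')
cv2.imwrite('pics/both.png',np.vstack([a[:300],b[:300]]))
"
```

```text
6.6 (array([ 0.50021264, -0.20395917,  0.25964411]), array([-3.14147238e+00, -1.72925733e-04,  3.13632938e+00])) 0.08517050558012407
```

View pics/both.png

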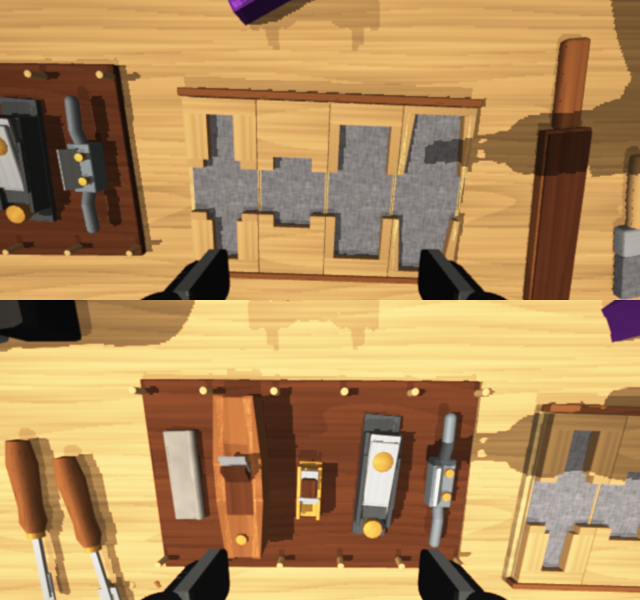

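The upper half shows the till from x-near (top) to far, with bays shave, finger, block and smoother from left to right. The lower half shows the rack: stone (185,475), smoother (238,475), finger (309,490), block (378,475) and shave (441,480). I measure footprints from depth.

```bash
cat >> h.py <<'E'
def cloud(f):
    """world point per pixel from saved wrist shot"""
    q=np.load(f+'.npz');d=q['d'];c=bot.calibration('wrist')
    v,u=np.mgrid[:400,:640]
    P=np.stack([(u-c['cx'])/c['fx']*d,-(v-c['cy'])/c['fy']*d,-d],-1)
    T=np.eye(4);T[:3,:3]=rot(q['rot']);T[:3,3]=q['pos'];T=T@c['T_tool_cam']
    W=P@T[:3,:3].T+T[:3,3];W[d==0]=np.nan;return W,q['p']
def rect(pts):
    (cx,cy),(w,h),a=cv2.minAreaRect((pts[:,:2]*1000).astype(np.float32))
    if w<h: w,h,a=h,w,a+90
    a=(a+90)%180-90
    return np.round([cx,cy,w,h,a],1)
def comps(W,lo,hi,box,minpx=60):
    x0,x1,y0,y1=box
    m=(W[...,2]>lo)&(W[...,2]<hi)&(W[...,0]>x0)&(W[...,0]<x1)&(W[...,1]>y0)&(W[...,1]<y1)
    n,l,st,_=cv2.connectedComponentsWithStats(m.astype(np.uint8))
    for i in range(1,n):
        if st[i,4]>minpx: p=W[l==i];print(st[i,4],rect(p),'z',np.percentile(p[:,2],[5,50,95]).round(4))
E
python3 - <<'E'
from h import *
W,_=cloud('rack1')
b=W[(W[...,0]>.4)&(W[...,0]<.62)&(W[...,1]>-.4)&(W[...,1]<-.05)]
print('rack z',np.histogram(b[:,2],np.arange(-.01,.09,.005)))
comps(W,.018,.1,(.38,.65,-.45,-.03))
W,p=cloud('till2')
print('till top');comps(W,.023,.035,(.40,.70,.03,.42))
b=W[(W[...,0]>.4)&(W[...,0]<.7)&(W[...,1]>.04)&(W[...,1]<.4)]
print(np.histogram(b[:,2],np.arange(-.01,.05,.003)))
print('floor');comps(W,.011,.021,(.40,.70,.03,.42),300)
print(ray('wrist',[(178,89),(484,101),(187,272)],.028,(np.load('till2.npz')['pos'],np.load('till2.npz')['rot'])).round(4))
E
```

```text
rack z (array([    0,     0,     0,   336, 29140,  1751,  2660,   325,   768,
        1953,  1522,  2012,   995,   444,  6247,   152,   131,   258,
         193]), array([-0.01 , -0.005,  0.   ,  0.005,  0.01 ,  0.015,  0.02 ,  0.025,
        0.03 ,  0.035,  0.04 ,  0.045,  0.05 ,  0.055,  0.06 ,  0.065,
        0.07 ,  0.075,  0.08 ,  0.085]))
96 [ 407.1 -413.     7.7    7.6   49.4] z [0.0199 0.0313 0.0346]
76 [ 407.6 -335.5    7.4    7.2   44.3] z [0.0194 0.0327 0.035 ]
67 [ 410.  -102.2    7.7    7.4  -63.5] z [0.02   0.0331 0.0346]
8028 [ 505.5 -297.   182.1   52.5   -1.1] z [0.0362 0.0619 0.0767]
2247 [513.5 -63.7 161.2  27.   -2.9] z [0.0264 0.0371 0.0493]
4450 [ 509.2 -140.   149.6   42.4   -4.9] z [0.0186 0.0456 0.0552]
2633 [ 506.7 -374.4  109.6   37.1    0.6] z [0.0195 0.021  0.023 ]
1037 [ 523.3 -221.    63.3   28.    -3.2] z [0.0303 0.0427 0.0497]
73 [ 618.  -415.6    7.9    7.3  -49.4] z [0.0192 0.0303 0.0345]
61 [ 621.5 -104.1    7.9    7.5   28.1] z [0.0197 0.031  0.034 ]
till top
2567 [434.7 228.2 345.    9.1  87.8] z [0.0258 0.0276 0.029 ]
12367 [480.4 226.1 336.3  79.8  87.8] z [0.0264 0.0278 0.0291]
904 [602.7  67.   66.3  27.   -1.8] z [0.0257 0.0277 0.029 ]
8542 [620.7 221.4 249.8  91.   87.7] z [0.0261 0.0277 0.0289]
339 [608.5 384.8  53.3  12.   -6.7] z [0.0242 0.0273 0.0286]
(array([    0,     0,  1633,  8777,    41,     5,   535,   453, 21874,
        1638,   463,  1008, 22385,  1324,     0,     0,     0,     0,
           0]), array([-0.01 , -0.007, -0.004, -0.001,  0.002,  0.005,  0.008,  0.011,
        0.014,  0.017,  0.02 ,  0.023,  0.026,  0.029,  0.032,  0.035,
        0.038,  0.041,  0.044,  0.047]))
floor
23974 [548.4 222.  338.9 198.7  87.9] z [0.0144 0.0158 0.0172]
[[0.4261 0.0577 0.028 ]
 [0.4391 0.4017 0.028 ]
 [0.6523 0.042  0.028 ]]
```

Sizes and heights match the task. Till yaw is −2.2° and its centre is (0.5476, 0.2239). Bay centres are shave (0.543,0.098), finger (0.546,0.182), block (0.549,0.266) and smoother (0.552,0.350). I start with the smoother.

{"method": "arm_command", "body": {
  "deltas": [
    {"dx": -0.006,"dy": -0.097,"dz": 0.1,"rx": 0,"ry": 0,"rz": 0.018,"hand": 0.85},
    {"dx": -0.006,"dy": -0.097,"dz": 0.1,"rx": 0,"ry": 0,"rz": 0.018,"hand": 0.85},
    {"dx": -0.006,"dy": -0.097,"dz": 0.1,"rx": 0,"ry": 0,"rz": 0.018,"hand": 0.85},
    {"dx": -0.006,"dy": -0.097,"dz": 0.12,"rx": 0,"ry": 0,"rz": 0.018,"hand": 0.85},
    {"dx": -0.006,"dy": -0.097,"dz": 0.13,"rx": 0,"ry": 0,"rz": 0.018,"hand": 0.85},
    {"dx": -0.006,"dy": -0.097,"dz": 0.16,"rx": 0,"ry": 0,"rz": 0.018,"hand": 0.85},
    {"dx": -0.006,"dy": -0.097,"dz": 0.19,"rx": 0,"ry": 0,"rz": 0.018,"hand": 0.85},
    {"dx": -0.006,"dy": -0.097,"dz": 0.22,"rx": 0,"ry": 0,"rz": 0.018,"hand": 0.85},
    {"dx": -0.006,"dy": -0.097,"dz": 0.237,"rx": 0,"ry": 0,"rz": 0.018,"hand": 0.85},
    {"dx": -0.006,"dy": -0.097,"dz": 0.237,"rx": 0,"ry": 0,"rz": 0.018,"hand": 0.85}
  ]
}}

```text
t: 7.65
eef_pos: [0.5057, -0.2947, 0.0209]
ee_rot: [3.138, -0.004, 3.127]
ft_force: [0.0, 0.3, -0.1]
grip_width: 0.0727
gripper_force: 0.0
```

{"method": "arm_command", "body": {
  "deltas": [
    {"dx": 0,"dy": 0,"dz": 0,"rx": 0,"ry": 0,"rz": 0,"hand": 0},
    {"dx": 0,"dy": 0,"dz": 0,"rx": 0,"ry": 0,"rz": 0,"hand": 0},
    {"dx": 0,"dy": 0,"dz": 0,"rx": 0,"ry": 0,"rz": 0,"hand": 0},
    {"dx": 0,"dy": 0,"dz": 0,"rx": 0,"ry": 0,"rz": 0,"hand": 0},
    {"dx": 0,"dy": 0,"dz": 0,"rx": 0,"ry": 0,"rz": 0,"hand": 0},
    {"dx": 0,"dy": 0,"dz": 0,"rx": 0,"ry": 0,"rz": 0,"hand": 0},
    {"dx": 0,"dy": 0,"dz": 0,"rx": 0,"ry": 0,"rz": 0,"hand": 0}
  ],
  "grip_force": 60
}}

```text
t: 8.35
eef_pos: [0.5087, -0.2978, 0.025]
ee_rot: [-3.141, 0.004, 3.126]
ft_force: [0.9, 3.1, 6.6]
grip_width: 0.051
gripper_force: 66.1
```

```bash
python3 -c "
from h import *
for i in range(3):
  s=bot.sense();print(s['t'],s['eef_pos'],s['ee_rot'],s['ft_force'],s['wrist_torque'],s['qd'],s['grip_width']); bot.get_image('top')"
```

```text
8.35 [ 0.50866278 -0.29778499  0.02498235] [-3.140817    0.00376594  3.1256805 ] [0.92734678 3.10652099 6.62789506] [ 0.25723082 -0.01603828  0.06890543] [ 6.32532856e-04 -5.67194195e-04 -4.52761488e-04 -8.35315565e-05
  7.51085204e-04  1.91499973e-04] 0.05097002313388643
8.4 [ 0.50865717 -0.29778493  0.02499363] [-3.1408231   0.00379532  3.12568293] [0.11030576 1.86452589 6.77482668] [ 0.27606254 -0.04194709  0.07360054] [ 0.00026324 -0.00057113  0.00068354  0.00159197 -0.00189475  0.00078232] 0.05105971231000514
8.45 [ 0.50866507 -0.29778726  0.02500801] [-3.14084272  0.00383261  3.12563153] [0.74721694 1.35924334 6.00971113] [0.24776837 0.00267077 0.07171533] [ 0.00012444  0.00034993 -0.00101628  0.00153132  0.00076488  0.0009451 ] 0.05120713271056439
```

{"method": "arm_command", "body": {
  "deltas": [
    {"dx": 0,"dy": 0,"dz": -0.03,"rx": 0,"ry": 0,"rz": 0,"hand": 0},
    {"dx": 0,"dy": 0,"dz": -0.07,"rx": 0,"ry": 0,"rz": 0,"hand": 0},
    {"dx": 0,"dy": 0,"dz": -0.1,"rx": 0,"ry": 0,"rz": 0,"hand": 0},
    {"dx": 0,"dy": 0,"dz": -0.1,"rx": 0,"ry": 0,"rz": 0,"hand": 0},
    {"dx": 0,"dy": 0.03,"dz": -0.1,"rx": 0,"ry": 0,"rz": 0,"hand": 0},
    {"dx": 0,"dy": 0.07,"dz": -0.1,"rx": 0,"ry": 0,"rz": 0,"hand": 0},
    {"dx": 0,"dy": 0.11,"dz": -0.1,"rx": 0,"ry": 0,"rz": 0,"hand": 0},
    {"dx": 0,"dy": 0.15,"dz": -0.1,"rx": 0,"ry": 0,"rz": 0,"hand": 0},
    {"dx": 0,"dy": 0.19,"dz": -0.1,"rx": 0,"ry": 0,"rz": 0,"hand": 0},
    {"dx": 0,"dy": 0.23,"dz": -0.1,"rx": 0,"ry": 0,"rz": 0,"hand": 0}
  ]
}}

```text
t: 9.5
eef_pos: [0.5087, -0.0659, 0.1206]
ee_rot: [3.141, -0.004, 3.125]
ft_force: [0.3, -0.1, -4.9]
grip_width: 0.0513
gripper_force: 65.4
```

{"method": "arm_command", "body": {
  "deltas": [
    {"dx": 0,"dy": 0.04,"dz": 0,"rx": 0,"ry": 0,"rz": 0,"hand": 0},
    {"dx": 0,"dy": 0.08,"dz": 0,"rx": 0,"ry": 0,"rz": 0.018,"hand": 0},
    {"dx": 0,"dy": 0.12,"dz": 0,"rx": 0,"ry": 0,"rz": 0.018,"hand": 0},
    {"dx": -0.01,"dy": 0.165,"dz": 0,"rx": 0,"ry": 0,"rz": 0.018,"hand": 0},
    {"dx": -0.02,"dy": 0.21,"dz": 0,"rx": 0,"ry": 0,"rz": 0.018,"hand": 0},
    {"dx": -0.03,"dy": 0.255,"dz": 0,"rx": 0,"ry": 0,"rz": 0.018,"hand": 0},
    {"dx": -0.034,"dy": 0.3,"dz": 0,"rx": 0,"ry": 0,"rz": 0.018,"hand": 0},
    {"dx": -0.034,"dy": 0.345,"dz": 0,"rx": 0,"ry": 0,"rz": 0.018,"hand": 0},
    {"dx": -0.034,"dy": 0.385,"dz": 0,"rx": 0,"ry": 0,"rz": 0.018,"hand": 0},
    {"dx": -0.034,"dy": 0.418,"dz": 0,"rx": 0,"ry": 0,"rz": 0.018,"hand": 0}
  ]
}}

```text
t: 10.5
eef_pos: [0.5498, 0.3514, 0.1197]
ee_rot: [-3.139, -0.004, 3.108]
ft_force: [0.7, -1.3, -5.3]
grip_width: 0.0513
gripper_force: 65.4
```

{"method": "arm_command", "body": {
  "deltas": [
    {"dx": 0,"dy": 0,"dz": 0,"rx": 0,"ry": 0,"rz": 0,"hand": 0},
    {"dx": 0,"dy": 0,"dz": 0,"rx": 0,"ry": 0,"rz": 0,"hand": 0},
    {"dx": 0,"dy": 0,"dz": 0,"rx": 0,"ry": 0,"rz": 0,"hand": 0}
  ]
}}

```text
t: 10.8
eef_pos: [0.5506, 0.3483, 0.121]
ee_rot: [-3.139, -0.003, 3.106]
ft_force: [-0.5, -0.6, -5.5]
grip_width: 0.0512
gripper_force: 65.9
```

```bash
python3 -c "
from h import *
shot('place1')
W,_=cloud('place1')
comps(W,.08,.2,(.42,.7,.28,.42),300)
"
```

```text
10.8 (array([0.55060549, 0.34832172, 0.12098146]), array([-3.13912929, -0.00332439,  3.10555883])) 0.051183753874308235
70346 [515.  351.  127.  116.4  88. ] z [0.1571 0.1588 0.1971]
```

View pics/place1.png

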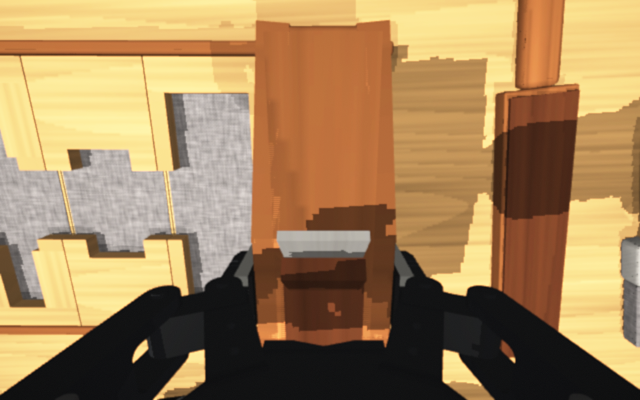

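The smoother hangs straight in the grip, with its near end at row 22 and columns 257–390.

```bash
python3 -c "
from h import *
q=np.load('place1.npz')
P=ray('wrist',[(257,22),(390,22)],.1588,(q['pos'],q['rot']));print(P.round(4))
W,_=cloud('place1')
m=(abs(W[...,2]-.1588)<.004)
vv,uu=np.nonzero(m);print(vv.min(), W[...,0][m].min(), W[...,1][m].min(),W[...,1][m].max())
for r in (40,80,120,160):
  k=m[r]; print(W[r][k][:,1].min(),W[r][k][:,1].max(),W[r][k][:,0].mean())
"
```

```text
[[0.4569 0.3329 0.1588]
 [0.4583 0.3725 0.1588]]
20 0.45636894469822764 0.31111321964356603 0.38333903790229046
0.33205674809693086 0.372658983613469 0.46238643741502117
0.3306390035137246 0.3731242479193392 0.473755358047675
0.32920302236618104 0.37361400225384855 0.4858791863960513
0.3278822419122484 0.37431215561341763 0.49882408130967865
```

{"method": "arm_command", "body": {
  "deltas": [
    {"dx": -0.005,"dy": 0,"dz": 0.03,"rx": 0,"ry": 0,"rz": 0,"hand": 0},
    {"dx": -0.005,"dy": 0,"dz": 0.06,"rx": 0,"ry": 0,"rz": 0,"hand": 0},
    {"dx": -0.005,"dy": 0,"dz": 0.075,"rx": 0,"ry": 0,"rz": 0,"hand": 0},
    {"dx": -0.005,"dy": 0,"dz": 0.083,"rx": 0,"ry": 0,"rz": 0,"hand": 0},
    {"dx": -0.005,"dy": 0,"dz": 0.088,"rx": 0,"ry": 0,"rz": 0,"hand": 0},
    {"dx": -0.005,"dy": 0,"dz": 0.091,"rx": 0,"ry": 0,"rz": 0,"hand": 0},
    {"dx": -0.005,"dy": 0,"dz": 0.093,"rx": 0,"ry": 0,"rz": 0,"hand": 0},
    {"dx": -0.005,"dy": 0,"dz": 0.093,"rx": 0,"ry": 0,"rz": 0,"hand": 0},
    {"dx": -0.005,"dy": 0,"dz": 0.093,"rx": 0,"ry": 0,"rz": 0,"hand": 0}
  ]
}}

```text
t: 11.75
eef_pos: [0.5571, 0.3501, 0.031]
ee_rot: [3.14, 0.001, 3.106]
ft_force: [0.5, -0.8, -6.4]
grip_width: 0.051
gripper_force: 65.7
```

{"method": "arm_command", "body": {
  "deltas": [
    {"dx": 0,"dy": 0,"dz": 0.002,"rx": 0,"ry": 0,"rz": 0,"hand": 0},
    {"dx": 0,"dy": 0,"dz": 0.003,"rx": 0,"ry": 0,"rz": 0,"hand": 0},
    {"dx": 0,"dy": 0,"dz": 0.003,"rx": 0,"ry": 0,"rz": 0,"hand": 0},
    {"dx": 0,"dy": 0,"dz": 0.003,"rx": 0,"ry": 0,"rz": 0,"hand": 0}
  ]
}}

```text
t: 12.15
eef_pos: [0.5573, 0.3503, 0.0291]
ee_rot: [3.14, 0.002, 3.106]
ft_force: [-2.7, -1.2, 5.9]
grip_width: 0.0516
gripper_force: 67.1
```

{"method": "arm_command", "body": {
  "deltas": [
    {"dx": 0,"dy": 0,"dz": 0,"rx": 0,"ry": 0,"rz": 0,"hand": 0.85},
    {"dx": 0,"dy": 0,"dz": 0,"rx": 0,"ry": 0,"rz": 0,"hand": 0.85},
    {"dx": 0,"dy": 0,"dz": 0,"rx": 0,"ry": 0,"rz": 0,"hand": 0.85},
    {"dx": 0,"dy": 0,"dz": 0,"rx": 0,"ry": 0,"rz": 0,"hand": 0.85},
    {"dx": 0,"dy": 0,"dz": -0.03,"rx": 0,"ry": 0,"rz": 0,"hand": 0.85},
    {"dx": 0,"dy": 0,"dz": -0.08,"rx": 0,"ry": 0,"rz": 0,"hand": 0.85},
    {"dx": 0,"dy": 0,"dz": -0.12,"rx": 0,"ry": 0,"rz": 0,"hand": 0.85},
    {"dx": 0,"dy": -0.03,"dz": -0.14,"rx": 0,"ry": 0,"rz": 0,"hand": 0.85},
    {"dx": 0,"dy": -0.06,"dz": -0.16,"rx": 0,"ry": 0,"rz": 0,"hand": 0.85},
    {"dx": 0,"dy": -0.1,"dz": -0.16,"rx": 0,"ry": 0,"rz": 0,"hand": 0.85}
  ]
}}

```text
t: 13.15
eef_pos: [0.555, 0.2507, 0.1908]
ee_rot: [3.138, 0.007, 3.109]
ft_force: [-0.2, -0.8, 0.8]
grip_width: 0.0724
gripper_force: 0.0
```

```bash
python3 -c "
from h import *
shot('chk1')
W,_=cloud('chk1')
comps(W,.034,.1,(.42,.7,.28,.45),300)
"
```

```text
13.15 (array([0.55496184, 0.25073105, 0.19079041]), array([3.13769546, 0.00662599, 3.10861265])) 0.07235501685855288
11613 [554.  351.1 182.1  52.9  -2.5] z [0.0457 0.0658 0.0818]
```

View pics/chk1.png

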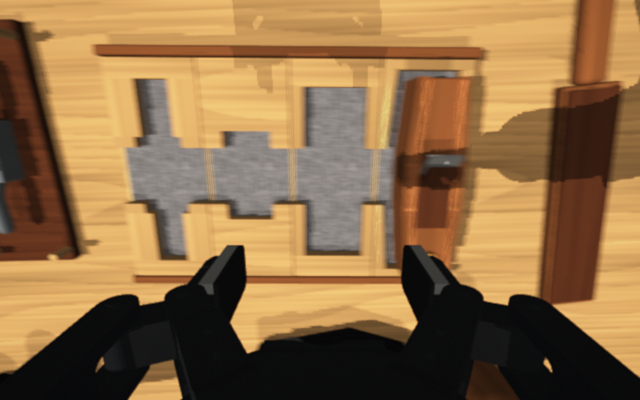

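The smoother sits flat in its bay: centre (0.554,0.351), yaw −2.5°, top at 0.066. Next is the block plane.

{"method": "arm_command", "body": {
  "deltas": [
    {"dx": 0.029,"dy": -0.391,"dz": 0.06,"rx": 0,"ry": 0,"rz": 0.045,"hand": 0.7},
    {"dx": 0.029,"dy": -0.391,"dz": 0.06,"rx": 0,"ry": 0,"rz": 0.045,"hand": 0.7},
    {"dx": 0.029,"dy": -0.391,"dz": 0.06,"rx": 0,"ry": 0,"rz": 0.045,"hand": 0.7},
    {"dx": 0.029,"dy": -0.391,"dz": 0.06,"rx": 0,"ry": 0,"rz": 0.045,"hand": 0.7},
    {"dx": 0.029,"dy": -0.391,"dz": 0.06,"rx": 0,"ry": 0,"rz": 0.045,"hand": 0.7},
    {"dx": 0.029,"dy": -0.391,"dz": 0.06,"rx": 0,"ry": 0,"rz": 0.045,"hand": 0.7},
    {"dx": 0.029,"dy": -0.391,"dz": 0.06,"rx": 0,"ry": 0,"rz": 0.045,"hand": 0.7},
    {"dx": 0.029,"dy": -0.391,"dz": 0.06,"rx": 0,"ry": 0,"rz": 0.045,"hand": 0.7},
    {"dx": 0.029,"dy": -0.391,"dz": 0.06,"rx": 0,"ry": 0,"rz": 0.045,"hand": 0.7},
    {"dx": 0.029,"dy": -0.391,"dz": 0.06,"rx": 0,"ry": 0,"rz": 0.045,"hand": 0.7}
  ]
}}

```text
t: 14.2
eef_pos: [0.5099, -0.141, 0.1265]
ee_rot: [3.141, -0.001, 3.056]
ft_force: [-0.4, 0.8, 0.5]
grip_width: 0.0599
gripper_force: 0.0
```

{"method": "arm_command", "body": {
  "deltas": [
    {"dx": 0,"dy": 0,"dz": 0.03,"rx": 0,"ry": 0,"rz": 0,"hand": 0.7},
    {"dx": 0,"dy": 0,"dz": 0.06,"rx": 0,"ry": 0,"rz": 0,"hand": 0.7},
    {"dx": 0,"dy": 0,"dz": 0.09,"rx": 0,"ry": 0,"rz": 0,"hand": 0.7},
    {"dx": 0,"dy": 0,"dz": 0.103,"rx": 0,"ry": 0,"rz": 0,"hand": 0.7},
    {"dx": 0,"dy": 0,"dz": 0.11,"rx": 0,"ry": 0,"rz": 0,"hand": 0.7},
    {"dx": 0,"dy": 0,"dz": 0.11,"rx": 0,"ry": 0,"rz": 0,"hand": 0.7},
    {"dx": 0,"dy": 0,"dz": 0.11,"rx": 0,"ry": 0,"rz": 0,"hand": 0.7}
  ]
}}

```text
t: 14.9
eef_pos: [0.5114, -0.1393, 0.0178]
ee_rot: [3.141, 0.001, 3.061]
ft_force: [1.4, -0.6, -0.7]
grip_width: 0.0599
gripper_force: 0.0
```

{"method": "arm_command", "body": {
  "deltas": [
    {"dx": 0,"dy": 0,"dz": 0,"rx": 0,"ry": 0,"rz": 0,"hand": 0},
    {"dx": 0,"dy": 0,"dz": 0,"rx": 0,"ry": 0,"rz": 0,"hand": 0},
    {"dx": 0,"dy": 0,"dz": 0,"rx": 0,"ry": 0,"rz": 0,"hand": 0},
    {"dx": 0,"dy": 0,"dz": 0,"rx": 0,"ry": 0,"rz": 0,"hand": 0},
    {"dx": 0,"dy": 0,"dz": 0,"rx": 0,"ry": 0,"rz": 0,"hand": 0},
    {"dx": 0,"dy": 0,"dz": 0,"rx": 0,"ry": 0,"rz": 0,"hand": 0},
    {"dx": 0,"dy": 0,"dz": 0,"rx": 0,"ry": 0,"rz": 0,"hand": 0}
  ],
  "grip_force": 60
}}

```text
t: 15.6
eef_pos: [0.5117, -0.1405, 0.0186]
ee_rot: [-3.141, 0.003, 3.059]
ft_force: [0.1, -0.1, 4.9]
grip_width: 0.0413
gripper_force: 64.1
```

{"method": "arm_command", "body": {
  "deltas": [
    {"dx": 0,"dy": 0,"dz": -0.03,"rx": 0,"ry": 0,"rz": 0,"hand": 0},
    {"dx": 0,"dy": 0,"dz": -0.07,"rx": 0,"ry": 0,"rz": 0,"hand": 0},
    {"dx": 0,"dy": 0,"dz": -0.1,"rx": 0,"ry": 0,"rz": 0,"hand": 0},
    {"dx": 0,"dy": 0.02,"dz": -0.1,"rx": 0,"ry": 0,"rz": 0,"hand": 0},
    {"dx": 0,"dy": 0.05,"dz": -0.1,"rx": 0,"ry": 0,"rz": 0,"hand": 0},
    {"dx": 0,"dy": 0.09,"dz": -0.1,"rx": 0,"ry": 0,"rz": -0.045,"hand": 0},
    {"dx": 0,"dy": 0.13,"dz": -0.1,"rx": 0,"ry": 0,"rz": -0.045,"hand": 0},
    {"dx": 0,"dy": 0.17,"dz": -0.1,"rx": 0,"ry": 0,"rz": -0.045,"hand": 0},
    {"dx": 0,"dy": 0.21,"dz": -0.1,"rx": 0,"ry": 0,"rz": -0.045,"hand": 0},
    {"dx": -0.005,"dy": 0.25,"dz": -0.1,"rx": 0,"ry": 0,"rz": -0.045,"hand": 0}
  ]
}}

```text
t: 16.6
eef_pos: [0.5336, 0.1099, 0.1154]
ee_rot: [-3.141, -0.005, 3.106]
ft_force: [1.0, 0.1, -7.2]
grip_width: 0.0411
gripper_force: 63.8
```

```bash
python3 -c "
from h import *
go(.549,.266,.117,np.pi-np.radians(2.2))"
```

```text
shift [-0.0099  0.1565 -0.0018] turn [-0.0005 -0.0046  0.0028]
```

{"method": "arm_command", "body": {
  "deltas": [
    {"dx": -0.008,"dy": 0.04,"dz": 0,"rx": 0,"ry": 0,"rz": 0,"hand": 0},
    {"dx": -0.008,"dy": 0.08,"dz": 0,"rx": 0,"ry": 0,"rz": 0,"hand": 0},
    {"dx": -0.008,"dy": 0.12,"dz": 0,"rx": 0,"ry": 0,"rz": 0,"hand": 0},
    {"dx": -0.008,"dy": 0.145,"dz": 0,"rx": 0,"ry": 0,"rz": 0,"hand": 0},
    {"dx": -0.008,"dy": 0.157,"dz": 0,"rx": 0,"ry": 0,"rz": 0,"hand": 0},
    {"dx": -0.008,"dy": 0.157,"dz": 0,"rx": 0,"ry": 0,"rz": 0,"hand": 0},
    {"dx": -0.008,"dy": 0.157,"dz": 0,"rx": 0,"ry": 0,"rz": 0,"hand": 0},
    {"dx": -0.008,"dy": 0.157,"dz": 0,"rx": 0,"ry": 0,"rz": 0,"hand": 0}
  ]
}}

```text
t: 17.4
eef_pos: [0.5491, 0.2636, 0.1165]
ee_rot: [-3.141, -0.002, 3.105]
ft_force: [-0.4, -0.6, -7.6]
grip_width: 0.041
gripper_force: 63.7
```

```bash
python3 -c "
from h import *
shot('place2')
W,_=cloud('place2')
comps(W,.085,.2,(.42,.53,.20,.32),100)
for lo,hi in((.10,.115),(.115,.14),(.13,.145)): comps(W,lo,hi,(.42,.53,.20,.32),100)
"
```

```text
17.4 (array([0.54906386, 0.26362317, 0.11653874]), array([-3.14058132e+00, -1.51404137e-03,  3.10452644e+00])) 0.04099428195088081
16469 [501.3 266.5  58.7  42.3  -2. ] z [0.1163 0.1482 0.1539]
5501 [483.4 267.1  42.2  22.9  87.4] z [0.1159 0.1171 0.1356]
1413 [511.7 262.5  38.7  35.9  -4. ] z [0.1321 0.1407 0.1447]
1017 [511.4 284.6  37.3   5.2  -1.9] z [0.1393 0.1411 0.1448]
```

View pics/place2.png

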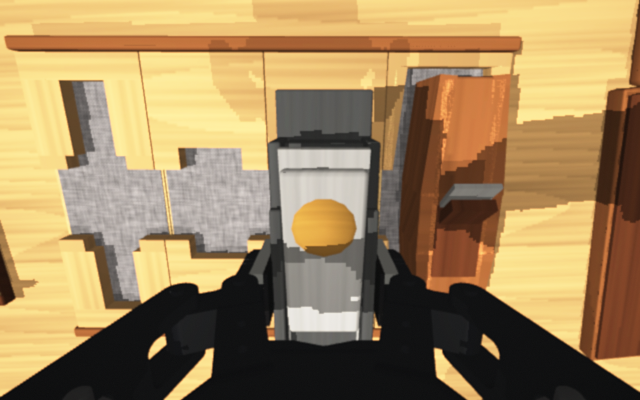

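The block plane is gripped level, with its near end at row 90 and columns 275–372. It is within about 2 mm of its bay centre, so I lower it.

{"method": "arm_command", "body": {
  "deltas": [
    {"dx": -0.001,"dy": 0.001,"dz": 0.03,"rx": 0,"ry": 0,"rz": 0,"hand": 0},
    {"dx": -0.001,"dy": 0.001,"dz": 0.06,"rx": 0,"ry": 0,"rz": 0,"hand": 0},
    {"dx": -0.001,"dy": 0.001,"dz": 0.08,"rx": 0,"ry": 0,"rz": 0,"hand": 0},
    {"dx": -0.001,"dy": 0.001,"dz": 0.088,"rx": 0,"ry": 0,"rz": 0,"hand": 0},
    {"dx": -0.001,"dy": 0.001,"dz": 0.091,"rx": 0,"ry": 0,"rz": 0,"hand": 0},
    {"dx": -0.001,"dy": 0.001,"dz": 0.093,"rx": 0,"ry": 0,"rz": 0,"hand": 0},
    {"dx": -0.001,"dy": 0.001,"dz": 0.093,"rx": 0,"ry": 0,"rz": 0,"hand": 0},
    {"dx": -0.001,"dy": 0.001,"dz": 0.093,"rx": 0,"ry": 0,"rz": 0,"hand": 0}
  ]
}}

```text
t: 18.25
eef_pos: [0.5514, 0.2667, 0.0255]
ee_rot: [3.14, 0.002, 3.106]
ft_force: [-0.0, -0.8, -7.0]
grip_width: 0.041
gripper_force: 63.5
```

{"method": "arm_command", "body": {
  "deltas": [
    {"dx": 0,"dy": 0,"dz": 0.001,"rx": 0,"ry": 0,"rz": 0,"hand": 0},
    {"dx": 0,"dy": 0,"dz": 0.002,"rx": 0,"ry": 0,"rz": 0,"hand": 0},
    {"dx": 0,"dy": 0,"dz": 0.002,"rx": 0,"ry": 0,"rz": 0,"hand": 0},
    {"dx": 0,"dy": 0,"dz": 0.002,"rx": 0,"ry": 0,"rz": 0,"hand": 0}
  ]
}}

```text
t: 18.65
eef_pos: [0.5509, 0.2666, 0.0227]
ee_rot: [3.141, 0.001, 3.106]
ft_force: [0.3, -1.0, -3.9]
grip_width: 0.041
gripper_force: 63.9
```

{"method": "arm_command", "body": {
  "deltas": [
    {"dx": 0,"dy": 0,"dz": 0.001,"rx": 0,"ry": 0,"rz": 0,"hand": 0},
    {"dx": 0,"dy": 0,"dz": 0.001,"rx": 0,"ry": 0,"rz": 0,"hand": 0.7},
    {"dx": 0,"dy": 0,"dz": 0.001,"rx": 0,"ry": 0,"rz": 0,"hand": 0.7},
    {"dx": 0,"dy": 0,"dz": 0.001,"rx": 0,"ry": 0,"rz": 0,"hand": 0.7},
    {"dx": 0,"dy": 0,"dz": 0.001,"rx": 0,"ry": 0,"rz": 0,"hand": 0.7},
    {"dx": 0,"dy": 0,"dz": -0.02,"rx": 0,"ry": 0,"rz": 0,"hand": 0.7},
    {"dx": 0,"dy": 0,"dz": -0.06,"rx": 0,"ry": 0,"rz": 0,"hand": 0.7},
    {"dx": 0,"dy": 0,"dz": -0.1,"rx": 0,"ry": 0,"rz": 0,"hand": 0.7},
    {"dx": 0,"dy": -0.03,"dz": -0.13,"rx": 0,"ry": 0,"rz": 0,"hand": 0.7},
    {"dx": 0,"dy": -0.07,"dz": -0.16,"rx": 0,"ry": 0,"rz": 0,"hand": 0.7}
  ]
}}

```text
t: 19.65
eef_pos: [0.5483, 0.1973, 0.1837]
ee_rot: [3.14, 0.002, 3.11]
ft_force: [0.1, -0.9, 0.6]
grip_width: 0.0599
gripper_force: 0.0
```

```bash
python3 -c "
from h import *
shot('chk2')
W,_=cloud('chk2')
comps(W,.034,.1,(.42,.7,.2,.3),300);comps(W,.032,.1,(.42,.7,.29,.43),300)
"
```

```text
19.65 (array([0.54829448, 0.19730202, 0.18368807]), array([3.14032294e+00, 1.68213652e-03, 3.10984823e+00])) 0.05991516806098536
5642 [552.9 267.5 118.2  42.4  -2. ] z [0.0411 0.0508 0.0593]
14909 [554.  351.  182.3  53.1  -1.7] z [0.0405 0.0656 0.0798]
```

{"method": "arm_command", "body": {
  "deltas": [
    {"dx": 0.008,"dy": -0.42,"dz": 0,"rx": 0,"ry": 0,"rz": 0.017,"hand": 0.55},
    {"dx": 0.008,"dy": -0.42,"dz": 0,"rx": 0,"ry": 0,"rz": 0.017,"hand": 0.55},
    {"dx": 0.008,"dy": -0.42,"dz": 0,"rx": 0,"ry": 0,"rz": 0.017,"hand": 0.55},
    {"dx": 0.008,"dy": -0.42,"dz": 0,"rx": 0,"ry": 0,"rz": 0.017,"hand": 0.55},
    {"dx": 0.008,"dy": -0.42,"dz": 0,"rx": 0,"ry": 0,"rz": 0.017,"hand": 0.55},
    {"dx": 0.008,"dy": -0.42,"dz": 0,"rx": 0,"ry": 0,"rz": 0.017,"hand": 0.55},
    {"dx": 0.008,"dy": -0.42,"dz": 0,"rx": 0,"ry": 0,"rz": 0.017,"hand": 0.55},
    {"dx": 0.008,"dy": -0.42,"dz": 0,"rx": 0,"ry": 0,"rz": 0.017,"hand": 0.55},
    {"dx": 0.008,"dy": -0.42,"dz": 0,"rx": 0,"ry": 0,"rz": 0.017,"hand": 0.55},
    {"dx": 0.008,"dy": -0.42,"dz": 0,"rx": 0,"ry": 0,"rz": 0.017,"hand": 0.55}
  ]
}}

```text
t: 20.7
eef_pos: [0.5247, -0.2264, 0.1816]
ee_rot: [-3.141, 0.0, 3.083]
ft_force: [-0.1, 0.7, 0.7]
grip_width: 0.0472
gripper_force: 0.0
```

```bash
python3 -c "
from h import *
shot('pick3')
W,_=cloud('pick3')
comps(W,.018,.1,(.42,.7,-.27,-.17),100)
"
```

```text
20.7 (array([ 0.52472652, -0.22644322,  0.18159658]), array([-3.14128067e+00,  1.71087258e-04,  3.08307958e+00])) 0.04724725593090339
1667 [ 523.7 -221.1   63.4   28.    -3.2] z [0.0348 0.0436 0.0499]
```

View pics/pick3.png

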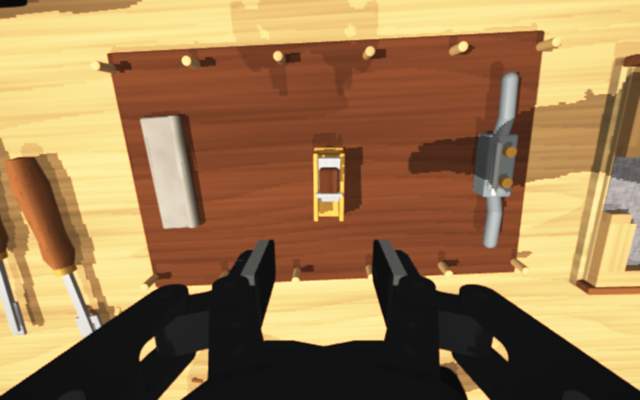

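Only the finger plane at (329,184), stone at (170,172) and shave at (497,160) remain on the rack. The finger plane is now measured at (0.5237,−0.221).

{"method": "arm_command", "body": {
  "deltas": [
    {"dx": 0,"dy": 0.001,"dz": 0.04,"rx": 0,"ry": 0,"rz": 0,"hand": 0.55},
    {"dx": 0,"dy": 0.001,"dz": 0.08,"rx": 0,"ry": 0,"rz": 0,"hand": 0.55},
    {"dx": 0,"dy": 0.001,"dz": 0.11,"rx": 0,"ry": 0,"rz": 0,"hand": 0.55},
    {"dx": 0,"dy": 0.001,"dz": 0.135,"rx": 0,"ry": 0,"rz": 0,"hand": 0.55},
    {"dx": 0,"dy": 0.001,"dz": 0.155,"rx": 0,"ry": 0,"rz": 0,"hand": 0.55},
    {"dx": 0,"dy": 0.001,"dz": 0.164,"rx": 0,"ry": 0,"rz": 0,"hand": 0.55},
    {"dx": 0,"dy": 0.001,"dz": 0.164,"rx": 0,"ry": 0,"rz": 0,"hand": 0.55},
    {"dx": 0,"dy": 0.001,"dz": 0.164,"rx": 0,"ry": 0,"rz": 0,"hand": 0.55}
  ]
}}

```text
t: 21.55
eef_pos: [0.5261, -0.2215, 0.0188]
ee_rot: [3.141, 0.001, 3.09]
ft_force: [-0.5, -0.3, -0.6]
grip_width: 0.0468
gripper_force: 0.0
```

{"method": "arm_command", "body": {
  "deltas": [
    {"dx": 0,"dy": 0,"dz": 0,"rx": 0,"ry": 0,"rz": 0,"hand": 0},
    {"dx": 0,"dy": 0,"dz": 0,"rx": 0,"ry": 0,"rz": 0,"hand": 0},
    {"dx": 0,"dy": 0,"dz": 0,"rx": 0,"ry": 0,"rz": 0,"hand": 0},
    {"dx": 0,"dy": 0,"dz": 0,"rx": 0,"ry": 0,"rz": 0,"hand": 0},
    {"dx": 0,"dy": 0,"dz": 0,"rx": 0,"ry": 0,"rz": 0,"hand": 0},
    {"dx": 0,"dy": 0,"dz": 0,"rx": 0,"ry": 0,"rz": 0,"hand": 0},
    {"dx": 0,"dy": 0,"dz": 0,"rx": 0,"ry": 0,"rz": 0,"hand": 0}
  ],
  "grip_force": 40
}}

```text
t: 22.25
eef_pos: [0.5266, -0.2224, 0.0196]
ee_rot: [-3.141, 0.003, 3.089]
ft_force: [-0.5, 0.6, 5.3]
grip_width: 0.0272
gripper_force: 41.6
```

{"method": "arm_command", "body": {
  "deltas": [
    {"dx": 0,"dy": 0,"dz": -0.03,"rx": 0,"ry": 0,"rz": 0,"hand": 0},
    {"dx": 0,"dy": 0,"dz": -0.07,"rx": 0,"ry": 0,"rz": 0,"hand": 0},
    {"dx": 0,"dy": 0,"dz": -0.1,"rx": 0,"ry": 0,"rz": 0,"hand": 0},
    {"dx": 0,"dy": 0.02,"dz": -0.1,"rx": 0,"ry": 0,"rz": 0,"hand": 0},
    {"dx": 0,"dy": 0.06,"dz": -0.1,"rx": 0,"ry": 0,"rz": -0.017,"hand": 0},
    {"dx": 0,"dy": 0.105,"dz": -0.1,"rx": 0,"ry": 0,"rz": -0.017,"hand": 0},
    {"dx": 0,"dy": 0.15,"dz": -0.1,"rx": 0,"ry": 0,"rz": -0.017,"hand": 0},
    {"dx": 0,"dy": 0.195,"dz": -0.1,"rx": 0,"ry": 0,"rz": -0.017,"hand": 0},
    {"dx": 0,"dy": 0.24,"dz": -0.1,"rx": 0,"ry": 0,"rz": -0.017,"hand": 0},
    {"dx": -0.002,"dy": 0.28,"dz": -0.1,"rx": 0,"ry": 0,"rz": -0.017,"hand": 0}
  ]
}}

```text
t: 23.25
eef_pos: [0.5413, 0.0593, 0.1178]
ee_rot: [3.141, -0.001, 3.107]
ft_force: [0.6, 0.4, -2.5]
grip_width: 0.0273
gripper_force: 40.6
```

{"method": "arm_command", "body": {
  "deltas": [
    {"dx": 0,"dy": 0.04,"dz": 0,"rx": 0,"ry": 0,"rz": 0,"hand": 0},
    {"dx": 0,"dy": 0.08,"dz": 0,"rx": 0,"ry": 0,"rz": 0,"hand": 0},
    {"dx": 0,"dy": 0.11,"dz": 0,"rx": 0,"ry": 0,"rz": 0,"hand": 0},
    {"dx": 0,"dy": 0.124,"dz": 0,"rx": 0,"ry": 0,"rz": 0,"hand": 0},
    {"dx": 0,"dy": 0.124,"dz": 0,"rx": 0,"ry": 0,"rz": 0,"hand": 0},
    {"dx": 0,"dy": 0.124,"dz": 0,"rx": 0,"ry": 0,"rz": 0,"hand": 0},
    {"dx": 0,"dy": 0.124,"dz": 0,"rx": 0,"ry": 0,"rz": 0,"hand": 0}
  ]
}}

```text
t: 23.95
eef_pos: [0.5463, 0.1797, 0.1179]
ee_rot: [-3.141, -0.001, 3.104]
ft_force: [0.3, 0.2, -2.1]
grip_width: 0.0272
gripper_force: 40.5
```

```bash
python3 -c "
from h import *
shot('place3')
W,_=cloud('place3')
comps(W,.085,.16,(.42,.56,.15,.21),100)
"
```

```text
23.95 (array([0.54634405, 0.17971475, 0.11790069]), array([-3.14108116e+00, -6.91980665e-04,  3.10436672e+00])) 0.027181333945968056
10739 [534.2 181.   54.7  51.6 -89.9] z [0.1156 0.1427 0.1555]
```

View pics/place3.png

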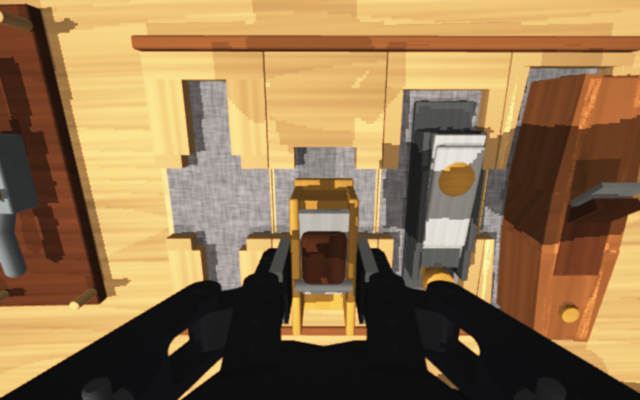

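The finger plane is held straight over its bay, with its near edge at row 180 and columns 291–358. I lower it.

{"method": "arm_command", "body": {
  "deltas": [
    {"dx": -0.001,"dy": 0,"dz": 0.03,"rx": 0,"ry": 0,"rz": 0,"hand": 0},
    {"dx": -0.001,"dy": 0,"dz": 0.06,"rx": 0,"ry": 0,"rz": 0,"hand": 0},
    {"dx": -0.001,"dy": 0,"dz": 0.08,"rx": 0,"ry": 0,"rz": 0,"hand": 0},
    {"dx": -0.001,"dy": 0,"dz": 0.088,"rx": 0,"ry": 0,"rz": 0,"hand": 0},
    {"dx": -0.001,"dy": 0,"dz": 0.091,"rx": 0,"ry": 0,"rz": 0,"hand": 0},
    {"dx": -0.001,"dy": 0,"dz": 0.093,"rx": 0,"ry": 0,"rz": 0,"hand": 0},
    {"dx": -0.001,"dy": 0,"dz": 0.094,"rx": 0,"ry": 0,"rz": 0,"hand": 0},
    {"dx": -0.001,"dy": 0,"dz": 0.094,"rx": 0,"ry": 0,"rz": 0,"hand": 0}
  ]
}}

```text
t: 24.8
eef_pos: [0.5483, 0.1815, 0.0251]
ee_rot: [3.141, 0.002, 3.106]
ft_force: [-0.5, -0.6, -2.2]
grip_width: 0.0272
gripper_force: 40.6
```

{"method": "arm_command", "body": {
  "deltas": [
    {"dx": 0,"dy": 0,"dz": 0.001,"rx": 0,"ry": 0,"rz": 0,"hand": 0},
    {"dx": 0,"dy": 0,"dz": 0.001,"rx": 0,"ry": 0,"rz": 0,"hand": 0},
    {"dx": 0,"dy": 0,"dz": 0.001,"rx": 0,"ry": 0,"rz": 0,"hand": 0}
  ]
}}

```text
t: 25.1
eef_pos: [0.5479, 0.1816, 0.0236]
ee_rot: [3.141, 0.001, 3.106]
ft_force: [-0.3, -0.1, 0.3]
grip_width: 0.0273
gripper_force: 40.8
```

{"method": "arm_command", "body": {
  "deltas": [
    {"dx": 0,"dy": 0,"dz": 0,"rx": 0,"ry": 0,"rz": 0,"hand": 0.55},
    {"dx": 0,"dy": 0,"dz": 0,"rx": 0,"ry": 0,"rz": 0,"hand": 0.55},
    {"dx": 0,"dy": 0,"dz": 0,"rx": 0,"ry": 0,"rz": 0,"hand": 0.55},
    {"dx": 0,"dy": 0,"dz": 0,"rx": 0,"ry": 0,"rz": 0,"hand": 0.55},
    {"dx": 0,"dy": 0,"dz": -0.02,"rx": 0,"ry": 0,"rz": 0,"hand": 0.55},
    {"dx": 0,"dy": 0,"dz": -0.06,"rx": 0,"ry": 0,"rz": 0,"hand": 0.55},
    {"dx": 0,"dy": 0,"dz": -0.1,"rx": 0,"ry": 0,"rz": 0,"hand": 0.55},
    {"dx": 0,"dy": -0.03,"dz": -0.13,"rx": 0,"ry": 0,"rz": 0,"hand": 0.55},
    {"dx": 0,"dy": -0.07,"dz": -0.16,"rx": 0,"ry": 0,"rz": 0,"hand": 0.55}
  ]
}}

```text
t: 26.0
eef_pos: [0.5453, 0.1121, 0.1847]
ee_rot: [3.141, 0.001, 3.11]
ft_force: [1.0, -0.2, -0.8]
grip_width: 0.0467
gripper_force: 0.0
```

{"method": "arm_command", "body": {
  "deltas": [
    {"dx": 0.025,"dy": -0.177,"dz": 0,"rx": 0,"ry": 0,"rz": 0.012,"hand": 0.55},
    {"dx": 0.025,"dy": -0.177,"dz": 0,"rx": 0,"ry": 0,"rz": 0.012,"hand": 0.55},
    {"dx": 0.025,"dy": -0.177,"dz": 0,"rx": 0,"ry": 0,"rz": 0.012,"hand": 0.55},
    {"dx": 0.025,"dy": -0.177,"dz": 0,"rx": 0,"ry": 0,"rz": 0.012,"hand": 0.55},
    {"dx": 0.025,"dy": -0.177,"dz": 0,"rx": 0,"ry": 0,"rz": 0.012,"hand": 0.55},
    {"dx": 0.025,"dy": -0.177,"dz": 0,"rx": 0,"ry": 0,"rz": 0.012,"hand": 0.55},
    {"dx": 0.025,"dy": -0.177,"dz": 0,"rx": 0,"ry": 0,"rz": 0.012,"hand": 0.55},
    {"dx": 0.025,"dy": -0.177,"dz": 0,"rx": 0,"ry": 0,"rz": 0.012,"hand": 0.55}
  ]
}}

```text
t: 26.8
eef_pos: [0.514, -0.0634, 0.1829]
ee_rot: [3.141, -0.0, 3.096]
ft_force: [1.2, -0.3, 0.0]
grip_width: 0.0471
gripper_force: 0.0
```

```bash
python3 -c "
from h import *
shot('pick4')
W,_=cloud('pick4')
comps(W,.018,.1,(.40,.62,-.10,-.02),100)
comps(W,.032,.1,(.42,.7,.15,.22),100)
comps(W,.034,.06,(.47,.56,-.10,-.04),100)
"
```

```text
26.8 (array([ 0.51404632, -0.06344276,  0.1829248 ]), array([ 3.14108214e+00, -1.19797943e-04,  3.09586459e+00])) 0.04709027635448608
3199 [513.3 -63.6 160.6  26.2  -2.3] z [0.0346 0.0385 0.05  ]
2488 [545.1 182.1  64.   30.8  -2.6] z [0.0337 0.0441 0.0533]
2143 [514.8 -63.7  90.   26.1  -2. ] z [0.0347 0.0378 0.0506]
```

View pics/pick4.png

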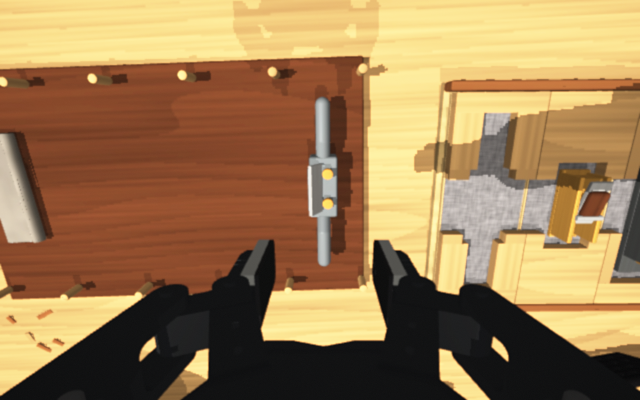

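The finger plane lies in its bay at (0.545,0.182). The shave at (323,183) is directly below me.

{"method": "arm_command", "body": {
  "deltas": [
    {"dx": 0,"dy": 0,"dz": 0.04,"rx": 0,"ry": 0,"rz": 0,"hand": 0.55},
    {"dx": 0,"dy": 0,"dz": 0.08,"rx": 0,"ry": 0,"rz": 0,"hand": 0.55},
    {"dx": 0,"dy": 0,"dz": 0.11,"rx": 0,"ry": 0,"rz": 0,"hand": 0.55},
    {"dx": 0,"dy": 0,"dz": 0.135,"rx": 0,"ry": 0,"rz": 0,"hand": 0.55},
    {"dx": 0,"dy": 0,"dz": 0.155,"rx": 0,"ry": 0,"rz": 0,"hand": 0.55},
    {"dx": 0,"dy": 0,"dz": 0.167,"rx": 0,"ry": 0,"rz": 0,"hand": 0.55},
    {"dx": 0,"dy": 0,"dz": 0.167,"rx": 0,"ry": 0,"rz": 0,"hand": 0.55},
    {"dx": 0,"dy": 0,"dz": 0.167,"rx": 0,"ry": 0,"rz": 0,"hand": 0.55}
  ]
}}

```text
t: 27.65
eef_pos: [0.5143, -0.0643, 0.0164]
ee_rot: [3.141, 0.001, 3.095]
ft_force: [0.2, 0.2, 0.8]
grip_width: 0.0469
gripper_force: 0.0
```

{"method": "arm_command", "body": {
  "deltas": [
    {"dx": 0,"dy": 0,"dz": 0,"rx": 0,"ry": 0,"rz": 0,"hand": 0},
    {"dx": 0,"dy": 0,"dz": 0,"rx": 0,"ry": 0,"rz": 0,"hand": 0},
    {"dx": 0,"dy": 0,"dz": 0,"rx": 0,"ry": 0,"rz": 0,"hand": 0},
    {"dx": 0,"dy": 0,"dz": 0,"rx": 0,"ry": 0,"rz": 0,"hand": 0},
    {"dx": 0,"dy": 0,"dz": 0,"rx": 0,"ry": 0,"rz": 0,"hand": 0},
    {"dx": 0,"dy": 0,"dz": 0,"rx": 0,"ry": 0,"rz": 0,"hand": 0},
    {"dx": 0,"dy": 0,"dz": 0,"rx": 0,"ry": 0,"rz": 0,"hand": 0}
  ],
  "grip_force": 40
}}

```text
t: 28.35
eef_pos: [0.5152, -0.0647, 0.0175]
ee_rot: [3.141, 0.003, 3.094]
ft_force: [0.1, 0.8, 5.9]
grip_width: 0.0256
gripper_force: 41.0
```

{"method": "arm_command", "body": {
  "deltas": [
    {"dx": 0,"dy": 0,"dz": -0.03,"rx": 0,"ry": 0,"rz": 0,"hand": 0},
    {"dx": 0,"dy": 0,"dz": -0.07,"rx": 0,"ry": 0,"rz": 0,"hand": 0},
    {"dx": 0,"dy": 0,"dz": -0.1,"rx": 0,"ry": 0,"rz": 0,"hand": 0},
    {"dx": 0,"dy": 0.03,"dz": -0.1,"rx": 0,"ry": 0,"rz": 0,"hand": 0},
    {"dx": -0.01,"dy": 0.07,"dz": -0.1,"rx": 0,"ry": 0,"rz": -0.01,"hand": 0},
    {"dx": -0.022,"dy": 0.11,"dz": -0.1,"rx": 0,"ry": 0,"rz": -0.01,"hand": 0},
    {"dx": -0.022,"dy": 0.145,"dz": -0.1,"rx": 0,"ry": 0,"rz": -0.01,"hand": 0},
    {"dx": -0.022,"dy": 0.163,"dz": -0.1,"rx": 0,"ry": 0,"rz": -0.01,"hand": 0},
    {"dx": -0.022,"dy": 0.163,"dz": -0.1,"rx": 0,"ry": 0,"rz": -0.01,"hand": 0},
    {"dx": -0.022,"dy": 0.163,"dz": -0.1,"rx": 0,"ry": 0,"rz": -0.01,"hand": 0}
  ]
}}

```text
t: 29.35
eef_pos: [0.5429, 0.097, 0.1155]
ee_rot: [-3.141, -0.001, 3.105]
ft_force: [-0.0, -0.9, -1.7]
grip_width: 0.0251
gripper_force: 40.1
```

```bash
python3 -c "
from h import *
shot('place4')
W,_=cloud('place4')
comps(W,.085,.16,(.42,.525,.06,.14),100)
comps(W,.085,.16,(.42,.505,.06,.14),100)
"
```

```text
29.35 (array([0.54289633, 0.09696224, 0.11548021]), array([-3.14089664e+00, -1.43370648e-03,  3.10501778e+00])) 0.025080529710477337
6845 [492.7  98.7  64.7  26.9  -0.9] z [0.1313 0.1363 0.1428]
3824 [482.8  99.9  44.7  13.   -1.9] z [0.1339 0.1372 0.1393]
```

View pics/place4.png

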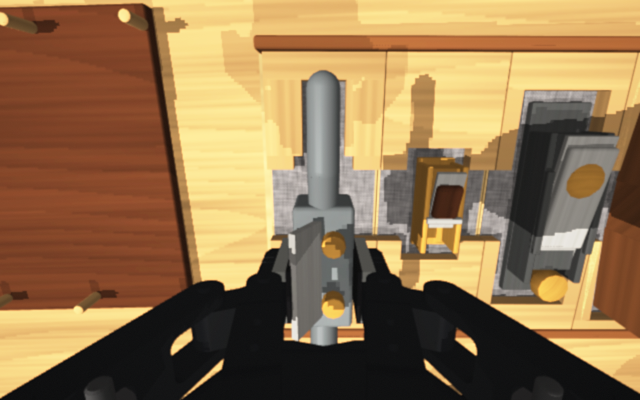

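The shave is held straight over its bay, with its near tip at (323,72). I lower it.

{"method": "arm_command", "body": {
  "deltas": [
    {"dx": 0,"dy": 0,"dz": 0.03,"rx": 0,"ry": 0,"rz": 0,"hand": 0},
    {"dx": 0,"dy": 0,"dz": 0.06,"rx": 0,"ry": 0,"rz": 0,"hand": 0},
    {"dx": 0,"dy": 0,"dz": 0.08,"rx": 0,"ry": 0,"rz": 0,"hand": 0},
    {"dx": 0,"dy": 0,"dz": 0.088,"rx": 0,"ry": 0,"rz": 0,"hand": 0},
    {"dx": 0,"dy": 0,"dz": 0.091,"rx": 0,"ry": 0,"rz": 0,"hand": 0},
    {"dx": 0,"dy": 0,"dz": 0.093,"rx": 0,"ry": 0,"rz": 0,"hand": 0},
    {"dx": 0,"dy": 0,"dz": 0.094,"rx": 0,"ry": 0,"rz": 0,"hand": 0},
    {"dx": 0,"dy": 0,"dz": 0.094,"rx": 0,"ry": 0,"rz": 0,"hand": 0}
  ]
}}

```text
t: 30.2
eef_pos: [0.5444, 0.0972, 0.023]
ee_rot: [3.141, 0.002, 3.104]
ft_force: [0.2, 0.1, -2.4]
grip_width: 0.0252
gripper_force: 40.0
```

{"method": "arm_command", "body": {
  "deltas": [
    {"dx": 0,"dy": 0,"dz": 0.001,"rx": 0,"ry": 0,"rz": 0,"hand": 0},
    {"dx": 0,"dy": 0,"dz": 0.001,"rx": 0,"ry": 0,"rz": 0,"hand": 0},
    {"dx": 0,"dy": 0,"dz": 0.001,"rx": 0,"ry": 0,"rz": 0,"hand": 0}
  ]
}}

```text
t: 30.5
eef_pos: [0.5439, 0.0973, 0.0215]
ee_rot: [3.141, 0.001, 3.104]
ft_force: [-0.5, 0.6, 0.1]
grip_width: 0.0249
gripper_force: 40.2
```

{"method": "arm_command", "body": {
  "deltas": [
    {"dx": 0,"dy": 0,"dz": 0,"rx": 0,"ry": 0,"rz": 0,"hand": 0.55},
    {"dx": 0,"dy": 0,"dz": 0,"rx": 0,"ry": 0,"rz": 0,"hand": 0.55},
    {"dx": 0,"dy": 0,"dz": 0,"rx": 0,"ry": 0,"rz": 0,"hand": 0.55},
    {"dx": 0,"dy": 0,"dz": 0,"rx": 0,"ry": 0,"rz": 0,"hand": 0.55},
    {"dx": 0,"dy": 0,"dz": -0.02,"rx": 0,"ry": 0,"rz": 0,"hand": 0.55},
    {"dx": 0,"dy": 0,"dz": -0.06,"rx": 0,"ry": 0,"rz": 0,"hand": 0.55},
    {"dx": 0,"dy": 0,"dz": -0.1,"rx": 0,"ry": 0,"rz": 0,"hand": 0.55},
    {"dx": 0.01,"dy": 0.03,"dz": -0.15,"rx": 0,"ry": 0,"rz": 0,"hand": 0.55},
    {"dx": 0.02,"dy": 0.07,"dz": -0.2,"rx": 0,"ry": 0,"rz": 0,"hand": 0.55},
    {"dx": 0.02,"dy": 0.12,"dz": -0.24,"rx": 0,"ry": 0,"rz": 0,"hand": 0.55}
  ]
}}

```text
t: 31.5
eef_pos: [0.5284, 0.1903, 0.2389]
ee_rot: [3.141, 0.002, 3.102]
ft_force: [1.1, 1.6, 0.8]
grip_width: 0.0469
gripper_force: 0.0
```

{"method": "arm_command", "body": {
  "deltas": [
    {"dx": 0,"dy": 0,"dz": 0,"rx": 0,"ry": 0,"rz": 0,"hand": 0.55},
    {"dx": 0,"dy": 0,"dz": 0,"rx": 0,"ry": 0,"rz": 0,"hand": 0.55},
    {"dx": 0,"dy": 0,"dz": 0,"rx": 0,"ry": 0,"rz": 0,"hand": 0.55}
  ]
}}

```text
t: 31.8
eef_pos: [0.5278, 0.1894, 0.2346]
ee_rot: [-3.141, -0.003, 3.104]
ft_force: [0.0, -0.1, -0.2]
grip_width: 0.0469
gripper_force: 0.0
```

```bash
python3 -c "
from h import *
shot('final')
W,_=cloud('final')
comps(W,.032,.1,(.42,.7,.05,.42),100)
"
```

```text
31.8 (array([0.52781877, 0.18936755, 0.23457094]), array([-3.14054246e+00, -2.58144954e-03,  3.10385607e+00])) 0.04693782904323357
10115 [554.2 351.2 182.1  53.5  -1.5] z [0.0407 0.0656 0.0794]
2438 [536.8  98.4 149.1  26.5  -1.8] z [0.0378 0.0424 0.0539]
4047 [552.3 267.4 117.5  42.3  -2.1] z [0.0408 0.0507 0.0594]
1177 [545.3 182.7  63.9  27.9  -2. ] z [0.0395 0.0475 0.0539]
```

View pics/final.png

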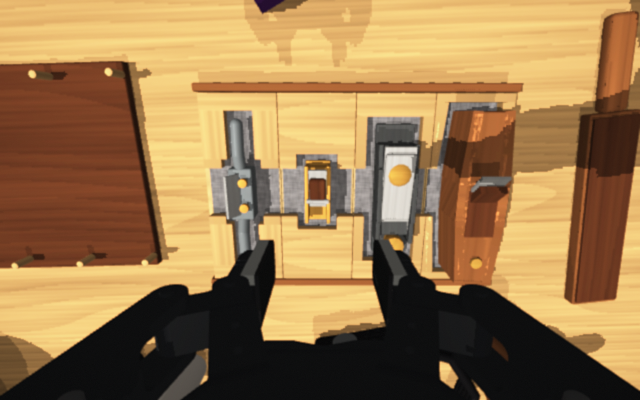

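All four tools lie in their own bays: shave (238,185), finger plane (318,190), block plane (396,185) and smoother (480,195). Heights and centres agree with the bays, so I hand in.

```bash
python3 -c "
from station import bot
print(bot.finish_job())"
```

```text
the job is handed in; nothing more can be done
None
```

The job is handed in at about 32 s: the smoother, block plane, spokeshave and finger plane each lie sole down, lengthwise, on the floor of their own bay, and I never touched the slip stone, last seen lying on the rack.

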